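# Load a fresh cell into the fridge logger

### The arm

A 6-joint arm with a two-finger parallel gripper is mounted at the origin on the work surface. World frame = base frame: x ahead of the robot, y to its left, z up, the work surface at z = 0. Lengths are in m, angles in rad, forces in N, time in s.
With the tool pointing down it reaches from about 0.425 to 0.95 m from the base axis. Payload 3.5 kg.
Tool frame: the origin (TCP) lies between the finger pads; the fingertips stand 14 mm ahead of it and the grasp point (between the pads) lies 5 mm behind it; z points along the fingers, y is the line along which they close (so a half turn about z gives the same grasp; the last joint's range is limited). The gripper opens to 85 mm and grips with 20 to 120 N. Pads are 22 mm wide; open, the fingers measure 114 mm over their backs; the gripper's body (76 mm by 85 mm) begins 54 mm behind the grasp point. The pads swing forward as they close: fully open they stand 13 mm farther back than shut.
Start: joints at [1.067, 0.286, 1.577, -0, 1.279, -0.15], TCP at [0.234, 0.633, 0.245] pointing down, gripper open.
Joint ranges: [-2.77, 2.77], [-0.9, 2.22], [0.21, 2.48], [-1.53, 4.67], [0.24, 2.81], [-2.84, 2.84]. Speed limits (rad/s): [2.79, 2.79, 3.14, 3.14, 3.14, 3.14].

### API

Orientations are given as a unit quaternion [x, y, z, w].
In Python, from plant import * gives the robot as it stands.
- The arm moves only by the tool step_arm, never from a script. Its argument "commands" is a list of rows, each an object of numbers: "gripper": the gripper's target within -1 to 1 (shut at 1, half-way at 0, fully open at -1); "x", "y", "z": the shift along the tool's x, y, z in mm; "spin": the turn about the tool's z in degrees. A call has exactly 10 rows; each row shifts and turns the commanded pose from where the row before left it, along the tool's axes as they then stand; what a row does not reach is not made up. A row lasts 1/10 s, in which the tool goes at most 50 mm and 8.59 degrees, less where a joint would pass 70% of its speed; a pose out of reach is approached as far as the arm can. A call with a gripper value outside its range is refused whole. The fingers move at their own pace and stop on an object; "force" is the grip in N (left out, the last holds). Time passes only in rows, so rows that do not move let the fingers close, or fill a call up. It gives the time, the measured TCP pose, the force, the opening and the grip force at its end, in the units of the state.
- get_state(): the state, without advancing time (a new reading comes with each control period).
- read_camera(name): name is "scene" or "top" or "wrist"; returns a dict with "color" (384x512x3 uint8, red, green, blue), "z_map" (384x512 float32, m along the optical axis (not along the pixel's ray), 0 where there is no reading), "fx", "fy", "cx", "cy" (pixels), "eye" and "attitude" of the camera in the world; the wrist camera has in their place "mount" (4x4, takes a point from camera to tool coordinates, whose origin is the TCP and whose axes are the flange's). Camera axes: x right, y up, looking along -z (the intrinsics and any distortion apply to the point x, -y, -z); pixel columns grow to the right and rows downward; lengths in m; the calibration is good to about 2 mm. A picture is of the moment at which its call begins: read the wrist's pose just before it.
- sign_off(): hands the job in; it is judged then, once.
The state is a dict: "time": time; "qpos": joint angles; "dq": joint speeds; "joint_efforts": joint torques, N m; "eef_pos": TCP position; "tcp_rot": TCP orientation; "contact_force": force on the tool from outside, world axes, zero at the start; "wrist_torque": the same for the moment, N m; "opening": opening from 0.0 (shut) to 1.0 (fully open); "finger_force": force on a finger pad.
Only numpy, scipy, OpenCV 4.12 (cv2) and the standard library are available. Lean on these libraries where they do the work, as an engineer would, in place of code of your own. Each camera call takes 0.05 s, during which the arm holds its last target. There are 200 camera calls.

### The job

Put the fresh, blue-sleeved cell from the green tray into the temperature logger's empty battery cradle: push its flat end against the coil spring contact while its button end is still above the low black post, then lower the button end in behind the post and let go, so that the cell lies level and fully down in the cradle, held by the spring. Leave the spent, red-sleeved cell where it lies in the tray.

Things in the scene. Friction and masses are not known exactly. Their poses are not given: they have to be found in the camera images.
- fresh_cell: Blue-sleeved cylindrical cell, 32 mm diameter, 70 mm long with button, 140 g, a white band round its button end, lying level in either berth (90 mm apart) of a fixed green tray, axis 30 mm above the bench. Origin: tip of its steel button (10 mm wide, 3 mm proud), on the axis; +y runs from the button along the axis to the flat end at y = 70 mm. From y 13 to 57 mm its sides are free down to the 6 mm tray floor.
- spent_cell: The spent cell: same size and frame as the fresh one but with a red sleeve, lying parallel to it in the tray's other berth. To be left alone.
- logger: White logger, fixed. Origin: on the bench under the middle of the seated cell; +y from post to spring, z up. Seated cell: axis at x 0, z 38, button tip at y -35 on the black post (y -47 to -35, top z 40), flat end at y 35 (mm). V-ribs under z 30 at y -30 and 24 centre it; between them, beside the cell, fingers have room down to the base (z 8, x +-50). White housing y 50 to 110, x +-50, top z 74.
- spring (a joint): Travel in m of the spring contact, an upright brass plate with a coil behind it, towards logger +y: 0 free, 0.010 with the cell seated, 0.020 at the stop; pushes back about 0.5 N per mm. Plate 18 mm wide about logger x = 0, from z = 30 to 66 mm; its face is at logger y = 25 mm when free, so the gap to the post (60 mm) is 10 mm shorter than the cell.
There are look-alikes about, which are no part of the job. Of the things that look like the logger, the largest one is meant.

How it is judged:
On the way:
1. the fresh cell pushes the spring contact in by more than 4 mm while the button tip is still higher than 45 mm above the logger's underside (value of joint spring above 0.004 m and z of fresh_cell in the frame of logger above 0.045 m and contact force between fresh_cell and logger above 0.5 N), for 0.1 s.
At the end, for the whole second after the job is handed in: The blue cell lies at rest in the logger's cradle, button tip within 6 mm of its seat against the post sideways and lengthwise and 5 mm in height, axis within 10 degrees of the cradle's, the spring held pressed in 5 to 16 mm; the red cell is within 15 mm of where it was (x of fresh_cell in the frame of logger between -0.006 and 0.006 m and y of fresh_cell in the frame of logger between -0.041 and -0.029 m and z of fresh_cell in the frame of logger between 0.033 and 0.043 m and angle between the y axis of fresh_cell and the y axis of logger, either way round below 0.17 rad and value of joint spring between 0.005 and 0.016 m and linear speed of fresh_cell below 0.02 m/s and distance of spent_cell from where it was at the start of the episode below 0.015 m); the robot touches nothing.
It fails at once if the spent red cell is moved by more than 15 mm (distance of spent_cell from where it was at the start of the episode above 0.015 m).
It also fails if it takes over 38 s, if anything falls off the work surface, if the arm or the gripper's body presses on something with over 40 N, if the wrist force passes 120 N, or if a joint passes its speed limit or range.

## Working session

There is one attempt and no reset: what is moved stays moved. The work goes in short steps, Python scripts to look and compute and a tool call to move; the robot and the scene stay as the last step left them, time stands still between calls to the robot, and variables do not carry over. Pictures are saved under pics/ and viewed, at most 10 in all, crops included, and the job is handed in when it is done.

Besides the shell and the picture viewer there is one more tool, called after ">>>" as name(argument=value, ...), one argument or row to a line, values as JSON. step_arm: Moves the arm, as the interface text tells. Its arguments: {"type":"object","properties":{"commands":{"type":"array"},"force":{"type":"number"}},"required":["commands"]}

```bash
ls; mkdir -p pics; cat > h.py <<'E'
from plant import *
import numpy as np, cv2
from scipy.spatial.transform import Rotation as R
def grab(n,f=None):
    s=get_state(); c=read_camera(n)
    if f: cv2.imwrite('pics/'+f,c['color'][:,:,::-1])
    return s,c
def pose(s,c):
    if 'mount' in c:
        T=np.eye(4);T[:3,:3]=R.from_quat(s['tcp_rot']).as_matrix();T[:3,3]=s['eef_pos']
        return T@np.array(c['mount'])
    T=np.eye(4);a=np.array(c['attitude']);T[:3,:3]=a if a.shape==(3,3) else R.from_quat(a).as_matrix();T[:3,3]=c['eye'];return T
def dirs(c,uv):
    uv=np.atleast_2d(uv).astype(float)
    return np.c_[(uv[:,0]-c['cx'])/c['fx'],-(uv[:,1]-c['cy'])/c['fy'],-np.ones(len(uv))]
def cast(s,c,uv,z):
    T=pose(s,c);d=dirs(c,uv)@T[:3,:3].T;e=T[:3,3]
    return e+d*((z-e[2])/d[:,2])[:,None]
def cloud(s,c):
    T=pose(s,c);h,w=c['z_map'].shape;u,v=np.meshgrid(np.arange(w),np.arange(h))
    d=dirs(c,np.c_[u.ravel(),v.ravel()])*c['z_map'].ravel()[:,None]
    return (d@T[:3,:3].T+T[:3,3]).reshape(h,w,3)
E
python3 - <<'E'
from h import *
s,c=grab('top','top0.png'); print({k:v for k,v in c.items() if k not in('color','z_map')}); print(s)
s,c=grab('scene','scene0.png'); print(c['eye'])
E
```

```text
pics
{'fx': 374.95926197584475, 'fy': 374.95926197584475, 'cx': 247.94683033991254, 'cy': 188.35420917233637, 'eye': array([ 0.42945168, -0.04948677,  0.91117348]), 'attitude': array([ 0.02370087, -0.04853784, -0.69509994,  0.71688104])}
{'time': 0.0, 'qpos': array([ 1.06700998e+00,  2.87219190e-01,  1.57814405e+00,  3.44120747e-06,
        1.27857390e+00, -1.50010784e-01]), 'dq': array([-1.16903707e-03,  4.35251750e-04, -1.86420101e-03, -6.63185798e-06,
       -2.31885038e-05, -3.15752224e-04]), 'joint_efforts': array([ 6.81320162e-04, -4.05984449e+01, -2.92618078e+01, -1.22533834e-04,
        5.94038836e-03, -1.40532458e-05]), 'eef_pos': array([0.23353166, 0.63267097, 0.24392928]), 'tcp_rot': array([ 1.75967143e-01,  9.84395342e-01, -1.10963287e-03, -3.77974884e-04]), 'contact_force': array([-0.40878187,  0.2465103 ,  0.7168876 ]), 'wrist_torque': array([ 0.02088039,  0.01784429, -0.03386564]), 'finger_force': 0.0, 'opening': 0.9994691098081285}
[ 1.20724526 -0.23793856  0.79867247]
```

View pics/top0.png

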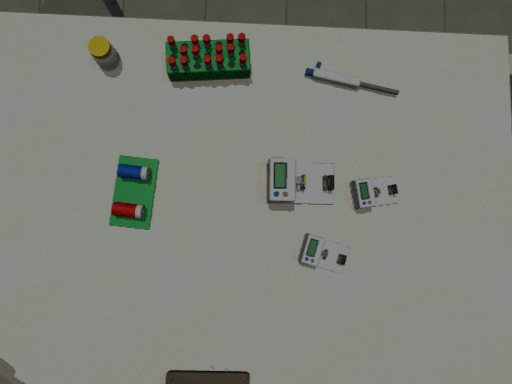

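View pics/scene0.png

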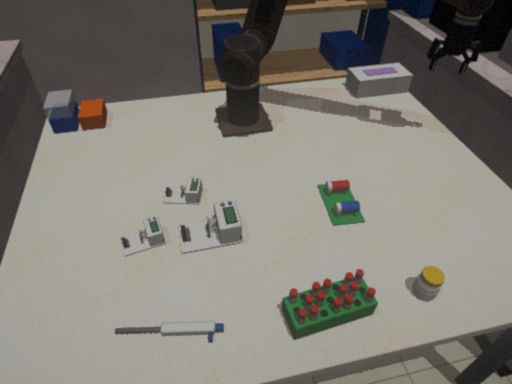

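The top view shows the blue cell at (134,172) with its white band to the right. The red cell is at (129,210). The large logger is at (300,182), with its housing to the left and its post at (329,183). The scene view confirms this layout.

```bash
python3 - <<'E'
from h import *
s,c=grab('top'); P=cloud(s,c); im=c['color'].astype(int); hsv=cv2.cvtColor(c['color'],cv2.COLOR_RGB2HSV)
print('table z',np.median(P[250:330,150:250,2]))
def rep(n,m,box,z):
    u0,v0,u1,v1=box; M=np.zeros(m.shape,np.uint8); M[v0:v1,u0:u1]=m[v0:v1,u0:u1]
    v,u=np.nonzero(M); r=cv2.minAreaRect(cast(s,c,np.c_[u,v],z)[:,:2].astype(np.float32)*1000)
    print(n,len(u),np.round(r[0],1),np.round(r[1],1),round(r[2],1),'cloud',np.round(np.median(P[v,u],0),4))
H,S,V=[hsv[...,i] for i in range(3)]
rep('blue',(abs(H-115.)<15)&(S>120),(105,155,165,190),.040)
rep('red',((H<8)|(H>172))&(S>120),(105,190,165,225),.040)
rep('green',(abs(H-65.)<20)&(S>100),(100,145,170,240),.006)
rep('cells h',(P[...,2]>.03),(110,155,165,190),.04)
rep('logger housing',(P[...,2]>.066),(255,145,345,215),.074)
rep('screenregion base',(P[...,2]>.004)&(P[...,2]<.02),(255,145,345,215),.008)
rep('post',(V<70),(315,165,345,200),.040)
big=cv2.resize(c['color'][140:240,90:350],None,fx=3,fy=3,interpolation=cv2.INTER_CUBIC)
cv2.imwrite('pics/top1.png',big[:,:,::-1])
E
```

```text
table z 0.00023168817191954183
blue 295 [550.5 198.5] [54.7 29.9] 85.5 cloud [0.5498 0.1978 0.0438]
red 300 [461.8 205.8] [54.2 29.5] 85.0 cloud [0.4618 0.2048 0.0438]
green 1892 [506.  193.2] [ 94.1 168.2] 85.1 cloud [0.5053 0.1875 0.0063]
cells h 414 [543.  179.6] [52.  91.6] 3.7 cloud [0.5488 0.1897 0.0436]
logger housing 1163 [ 546.  -199.5] [159.5 147. ] 83.7 cloud [ 0.5376 -0.1525  0.0747]
screenregion base 1438 [ 549.6 -205.9] [170.3 219.3] 1.7 cloud [ 0.5378 -0.2382  0.0084]
post 153 [ 539.4 -267.4] [36.2 23.8] 0.5 cloud [ 0.5406 -0.2694  0.0376]
```

View pics/top1.png

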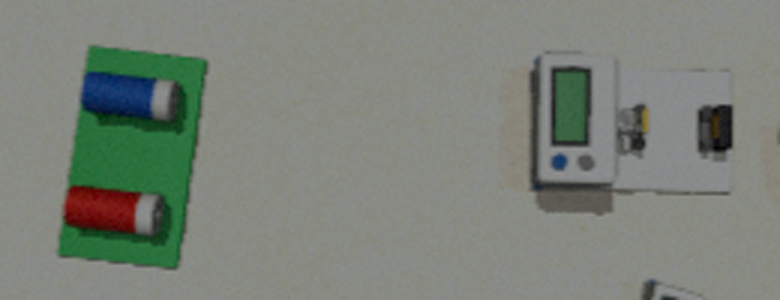

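The crop shows the blue cell's button pointing right, and the logger's spring and post both lie to the right of its housing. I'm moving over the cell.

>>> step_arm(
  commands=[
    {"x": -38, "y": -26, "z": 0, "spin": 0, "gripper": -1},
    {"x": -38, "y": -26},
    {"x": -38, "y": -26},
    {"x": -38, "y": -26},
    {"x": -38, "y": -26},
    {"x": -38, "y": -26},
    {"x": -38, "y": -26},
    {"x": -38, "y": -26},
    {"x": -38, "y": -26},
    {"x": -38, "y": -26},
  ],
)

```text
invalid input
```

>>> step_arm(
  commands=[
    {"spin": 8.3},
    {"spin": 8.3},
    {"spin": 8.3},
    {"spin": 8.3},
    {"spin": 8.3},
    {"spin": 8.3},
    {"spin": 8.3},
    {"spin": 8.3},
    {"spin": 8},
    {"spin": 0},
  ],
)

```text
invalid input
```

```bash
cat > cell.py <<'E'
from h import *
import sys
s,c=grab('wrist',sys.argv[1]); P=cloud(s,c); hsv=cv2.cvtColor(c['color'],cv2.COLOR_RGB2HSV)
H,S,V=[hsv[...,i].astype(float) for i in range(3)]
T=R.from_quat(s['tcp_rot']).as_matrix(); p=s['eef_pos']
print('t',s['time'],'tcp',np.round(p,4),'yaw y',np.degrees(np.arctan2(T[1,1],T[0,1])),'z',T[:,2].round(3),'F',s['contact_force'])
for n,m in (('blue',(abs(H-115)<15)&(S>120)),('red',((H<8)|(H>172))&(S>120)),('green',(abs(H-65)<20)&(S>100))):
    m=m.astype(np.uint8); k,l,st,_=cv2.connectedComponentsWithStats(m)
    if k<2: continue
    m=l==1+st[1:,4].argmax(); v,u=np.nonzero(m)
    for z in ((.030,) if n!='green' else (.006,)):
        Q=cast(s,c,np.c_[u,v],z)[:,:2]; r=cv2.minAreaRect((Q*1000).astype(np.float32)); print(n,len(u),st[1+st[1:,4].argmax(),:4],np.round(r[0],1),np.round(r[1],1),round(r[2],2))
    q=P[v,u]; q=q[c['z_map'][v,u]>0]
    if n!='green':
        q=q[q[:,2]>.036]; r=cv2.minAreaRect((q[:,:2]*1000).astype(np.float32)); print(' cloud top',q[:,2].max(),np.round(r[0],1),np.round(r[1],1),round(r[2],2))
E
python3 cell.py w1.png
```

```text
t 0.15 tcp [0.2336 0.6328 0.2442] yaw y 69.72825936043407 z [-0.001 -0.002 -1.   ] F [ 0.62038362 -0.88327331 -1.3143053 ]
blue 3 [109 372   2   3] [464.8 302.5] [0.8 4.2] 82.07
 cloud top 0.2973560049013662 [225.  581.3] [0.2 1.2] 18.41
green 243 [ 77 366  21  18] [475.7 237.7] [32.5 37.8] 69.84
```

View pics/w1.png

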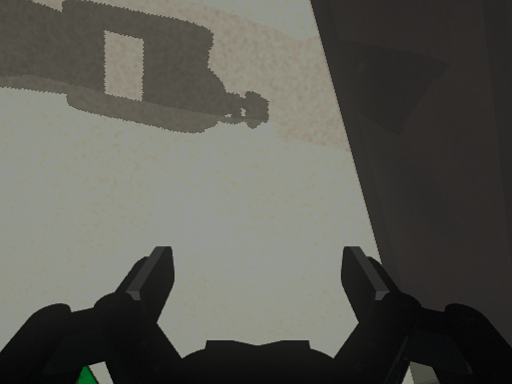

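The rows were refused, probably because each needs every key, so the arm hasn't moved. The picture shows only bare table with the fingers at the bottom. I'm sending the move again with full rows.

>>> step_arm(
  commands=[
    {"gripper": -1, "x": -38, "y": -26, "z": 0, "spin": 0},
    {"gripper": -1, "x": -38, "y": -26, "z": 0, "spin": 0},
    {"gripper": -1, "x": -38, "y": -26, "z": 0, "spin": 0},
    {"gripper": -1, "x": -38, "y": -26, "z": 0, "spin": 0},
    {"gripper": -1, "x": -38, "y": -26, "z": 0, "spin": 0},
    {"gripper": -1, "x": -38, "y": -26, "z": 0, "spin": 0},
    {"gripper": -1, "x": -38, "y": -26, "z": 0, "spin": 0},
    {"gripper": -1, "x": -38, "y": -26, "z": 0, "spin": 0},
    {"gripper": -1, "x": -38, "y": -26, "z": 0, "spin": 0},
    {"gripper": -1, "x": -38, "y": -26, "z": 0, "spin": 0},
  ],
)

```text
time: 1.2
eef_pos: [0.5009, 0.2559, 0.2453]
tcp_rot: [0.176, 0.984, 0.0, 0.0]
contact_force: [0.5, -0.5, -0.1]
opening: 1.002
finger_force: 0.0
```

>>> step_arm(
  commands=[
    {"gripper": -1, "x": 0, "y": 0, "z": 0, "spin": 8.3},
    {"gripper": -1, "x": 0, "y": 0, "z": 0, "spin": 8.3},
    {"gripper": -1, "x": 0, "y": 0, "z": 0, "spin": 8.3},
    {"gripper": -1, "x": 0, "y": 0, "z": 0, "spin": 8.3},
    {"gripper": -1, "x": 0, "y": 0, "z": 0, "spin": 8.3},
    {"gripper": -1, "x": 0, "y": 0, "z": 0, "spin": 8.3},
    {"gripper": -1, "x": 0, "y": 0, "z": 0, "spin": 8.3},
    {"gripper": -1, "x": 0, "y": 0, "z": 0, "spin": 8.3},
    {"gripper": -1, "x": 0, "y": 0, "z": 0, "spin": 8},
    {"gripper": -1, "x": 0, "y": 0, "z": 0, "spin": 0},
  ],
)

```text
time: 2.2
eef_pos: [0.5001, 0.2576, 0.2451]
tcp_rot: [0.735, 0.678, -0.0, -0.0]
contact_force: [-0.0, -0.9, -0.7]
opening: 0.998
finger_force: 0.0
```

```bash
python3 cell.py w2.png
```

```text
t 2.2 tcp [0.5001 0.2576 0.2451] yaw y -4.664061131934235 z [-0. -0. -1.] F [-0.001902   -0.87995299 -0.70268665]
blue 1022 [289 188  27  45] [550.5 193.6] [59.9 30.9] 85.21
 cloud top 0.04666337056713854 [550.6 197.7] [55.9 28.4] 84.89
red 1013 [218 188  25  45] [460.6 200.9] [60.3 30.2] 84.47
 cloud top 0.046711329573790594 [461.6 205.2] [55.7 28.8] 85.87
green 5511 [201 172 130  66] [505.5 194.5] [ 93.6 167.6] 85.4
```

View pics/w2.png

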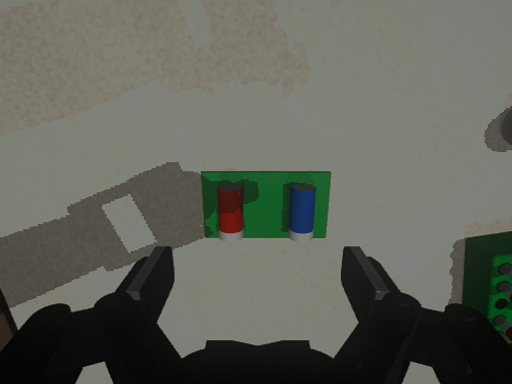

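Tray, red cell (230,210) and blue cell (302,210) are clearly visible, and both cameras agree. I'm descending on the blue cell.

>>> step_arm(
  commands=[
    {"gripper": -1, "x": -21, "y": 18.5, "z": 0, "spin": 0},
    {"gripper": -1, "x": -21, "y": 18.5, "z": 0, "spin": 0},
    {"gripper": -1, "x": -20.5, "y": 18.5, "z": 0, "spin": 0},
    {"gripper": -1, "x": 0, "y": 0, "z": 40, "spin": 0},
    {"gripper": -1, "x": 0, "y": 0, "z": 40, "spin": 0},
    {"gripper": -1, "x": 0, "y": 0, "z": 40, "spin": 0},
    {"gripper": -1, "x": 0, "y": 0, "z": 40, "spin": 0},
    {"gripper": -1, "x": 0, "y": 0, "z": 25, "spin": 0},
    {"gripper": -1, "x": 0, "y": 0, "z": 20, "spin": 0},
    {"gripper": -1, "x": 0, "y": 0, "z": 16, "spin": 0},
  ],
)

```text
time: 3.25
eef_pos: [0.5497, 0.1907, 0.0226]
tcp_rot: [0.735, 0.679, -0.001, -0.001]
contact_force: [-0.4, 0.8, 0.2]
opening: 0.998
finger_force: 0.0
```

>>> step_arm(
  commands=[
    {"gripper": 1, "x": 0, "y": 0, "z": 0, "spin": 0},
    {"gripper": 1, "x": 0, "y": 0, "z": 0, "spin": 0},
    {"gripper": 1, "x": 0, "y": 0, "z": 0, "spin": 0},
    {"gripper": 1, "x": 0, "y": 0, "z": 0, "spin": 0},
    {"gripper": 1, "x": 0, "y": 0, "z": 0, "spin": 0},
    {"gripper": 1, "x": 0, "y": 0, "z": 0, "spin": 0},
    {"gripper": 1, "x": 0, "y": 0, "z": 0, "spin": 0},
    {"gripper": 1, "x": 0, "y": 0, "z": 0, "spin": 0},
    {"gripper": 1, "x": 0, "y": 0, "z": 0, "spin": 0},
    {"gripper": 1, "x": 0, "y": 0, "z": 0, "spin": 0},
  ],
  force=70,
)

```text
time: 4.25
eef_pos: [0.5507, 0.1913, 0.0263]
tcp_rot: [0.735, 0.678, 0.0, -0.0]
contact_force: [-1.8, -0.0, 4.7]
opening: 0.35
finger_force: 68.7
```

>>> step_arm(
  commands=[
    {"gripper": 1, "x": 0, "y": 0, "z": -25, "spin": 0},
    {"gripper": 1, "x": 0, "y": 0, "z": -45, "spin": 0},
    {"gripper": 1, "x": 0, "y": 0, "z": -48, "spin": 0},
    {"gripper": 1, "x": 0, "y": 0, "z": -48, "spin": 0},
    {"gripper": 1, "x": 0, "y": 0, "z": -48, "spin": 0},
    {"gripper": 1, "x": -40, "y": 2, "z": 0, "spin": 0},
    {"gripper": 1, "x": -40, "y": 2, "z": 0, "spin": 0},
    {"gripper": 1, "x": -40, "y": 2, "z": 0, "spin": 0},
    {"gripper": 1, "x": -40, "y": 2, "z": 0, "spin": 0},
    {"gripper": 1, "x": -40, "y": 2, "z": 0, "spin": 0},
  ],
)

```text
time: 5.25
eef_pos: [0.5437, -0.0107, 0.2391]
tcp_rot: [0.735, 0.678, 0.0, 0.001]
contact_force: [0.6, -0.4, -1.2]
opening: 0.353
finger_force: 69.8
```

>>> step_arm(
  commands=[
    {"gripper": 1, "x": -40, "y": 2, "z": 0, "spin": 0},
    {"gripper": 1, "x": -40, "y": 2, "z": 0, "spin": 0},
    {"gripper": 1, "x": -40, "y": 2, "z": 0, "spin": 0},
    {"gripper": 1, "x": -40, "y": 2, "z": 0, "spin": 0},
    {"gripper": 1, "x": 0, "y": 0, "z": 0, "spin": 0},
    {"gripper": 1, "x": 0, "y": 0, "z": 0, "spin": 0},
    {"gripper": 1, "x": 0, "y": 0, "z": 0, "spin": 0},
    {"gripper": 1, "x": 0, "y": 0, "z": 0, "spin": 0},
    {"gripper": 1, "x": 0, "y": 0, "z": 0, "spin": 0},
    {"gripper": 1, "x": 0, "y": 0, "z": 0, "spin": 0},
  ],
)

```text
time: 6.25
eef_pos: [0.5392, -0.1686, 0.2384]
tcp_rot: [0.735, 0.678, 0.0, 0.0]
contact_force: [-0.1, 0.3, -1.7]
opening: 0.355
finger_force: 69.8
```

```bash
python3 cell.py w3.png
```

```text
t 6.25 tcp [ 0.5392 -0.1686  0.2384] yaw y -4.595874318408994 z [ 0. -0. -1.] F [-0.06836303  0.2884848  -1.67179723]
blue 7009 [223 199  69 126] [ 528.  -304.7] [189.5  85.3] 85.33
 cloud top 0.2587943942333768 [ 538.6 -162.5] [56.3 31.9] 85.79
green 1585 [481   0  31  61] [812.2 -43.4] [32.3 67.8] 10.71
```

View pics/w3.png

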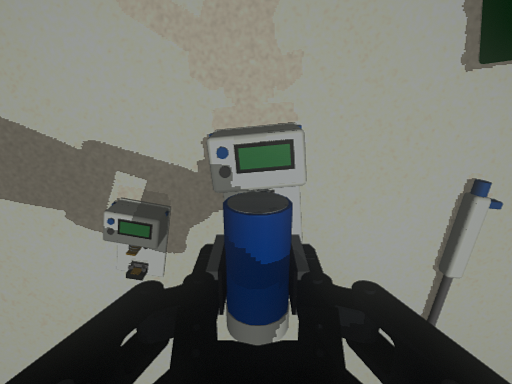

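The cell is held level in the fingers at (257,265). The logger housing shows at (257,158), and the cell hides the cradle. I'm measuring the logger's pose from its housing and base in both views, and the cell's pose in the hand.

```bash
cat > meas.py <<'E'
from h import *
for n in ('top','wrist'):
    s,c=grab(n); P=cloud(s,c); hsv=cv2.cvtColor(c['color'],cv2.COLOR_RGB2HSV)
    H,S,V=[hsv[...,i].astype(float) for i in range(3)]
    reg=(P[...,0]>.47)&(P[...,0]<.61)&(P[...,1]>-.31)&(P[...,1]<-.09)
    for nm,lo,hi in (('housing',.070,.078),('base',.0055,.0105)):
        m=(reg&(P[...,2]>lo)&(P[...,2]<hi)).astype(np.uint8); k,l,st,_=cv2.connectedComponentsWithStats(m); m=l==1+st[1:,4].argmax()
        q=P[m]; r=cv2.minAreaRect((q[:,:2]*1000).astype(np.float32)); print(n,nm,len(q),np.round(r[0],1),np.round(r[1],1),round(r[2],2),np.round(np.median(q,0),4))
    m=(abs(H-65)<25)&(S>60)&reg&(P[...,2]>.06)&(P[...,2]<.085); r=cv2.minAreaRect((P[m][:,:2]*1000).astype(np.float32)); print(' screen',m.sum(),np.round(r[0],1),np.round(r[1],1),round(r[2],2))
    if n=='top':
        m=reg&(P[...,2]>.03)&(P[...,2]<.045)&(V<90)&(P[...,1]<-.25); r=cv2.minAreaRect((P[m][:,:2]*1000).astype(np.float32)); print(' post',m.sum(),np.round(r[0],1),np.round(r[1],1),round(r[2],2))
        m=reg&(P[...,2]>.045)&(P[...,2]<.07)&(P[...,1]<-.19); q=P[m]; print(' brass/spring',m.sum(), np.round(q.min(0),4) if m.sum() else '',np.round(q.max(0),4) if m.sum() else '')
    else:
        p=s['eef_pos']; m=(abs(H-115)<15)&(S>110)&(P[...,2]>.2); q=P[m]
        a=np.radians(85.35); ax=np.array([np.cos(a),np.sin(a)]); d=q[:,:2]-p[:2]; al=d@ax; la=d@np.array([ax[1],-ax[0]])
        print(' sleeve along',np.percentile(al,[.5,99.5]).round(4),'lat',np.percentile(la,[1,99]).round(4))
        for lo in np.arange(-.02,.035,.01):
            k=(al>lo)&(al<lo+.01); t=k&(q[:,2]>q[k,2].max()-.002); print('  ',lo.round(3),q[k,2].max().round(4)-p[2].round(4),la[t].mean().round(4))
E
python3 meas.py
```

```text
top housing 8 [ 582.8 -124.5] [3.  9.7] 65.23 [ 0.5834 -0.1249  0.0723]
top base 1 [ 588.9 -124.7] [0. 0.] 0.0 [ 0.5889 -0.1247  0.0077]
 screen 0 [0. 0.] [0. 0.] 0.0
 post 41 [ 547.  -273.5] [11.6 21.6] 89.49
 brass/spring 0  
wrist housing 5260 [ 539.9 -154.5] [98.9 59.1] 0.85 [ 0.5403 -0.1525  0.0736]
wrist base 597 [ 571.2 -245.8] [41.2 84.1] 2.63 [ 0.583  -0.2267  0.0073]
 screen 1140 [ 547.5 -149. ] [52.7 22.9] 0.49
 sleeve along [-0.0213  0.0344] lat [-0.0155  0.0142]
   -0.02 0.019600000000000006 -0.0002
   -0.01 0.029600000000000015 0.0163
   0.0 0.07129999999999997 -0.0025
   0.01 0.07379999999999998 -0.0219
   0.02 0.020000000000000018 -0.0004
   0.03 0.020100000000000007 -0.0007
```

```bash
python3 - <<'E'
from h import *
s,c=grab('top'); im=cv2.imread('pics/top0.png'); hsv=cv2.cvtColor(im,cv2.COLOR_BGR2HSV); V=hsv[...,2]
print('V row182', V[178:190:3,294:342].tolist())
m=np.zeros(V.shape,bool); m[165:200,326:340]=V[165:200,326:340]<75; v,u=np.nonzero(m)
r=cv2.minAreaRect(cast(s,c,np.c_[u,v],.04)[:,:2].astype(np.float32)*1000); print('post',len(u),u.min(),u.max(),v.min(),v.max(),r, cast(s,c,[[u.mean(),v.mean()]],.04))
y=(abs(hsv[...,0].astype(int)-25)<10)&(hsv[...,1]>90); y[:, :296]=0;y[:,315:]=0;y[:165]=0;y[200:]=0; v,u=np.nonzero(y); print('brass',list(zip(u,v)), cast(s,c,np.c_[u,v],.066).mean(0),cast(s,c,np.c_[u,v],.066).min(0))
# housing top outline
b=(V>110).astype(np.uint8); print('housing left/right cols',V[172,260:302].tolist(), cast(s,c,[[296,182],[268,182]],.074))
E
```

```text
V row182 [[133, 106, 104, 97, 98, 102, 104, 90, 71, 66, 111, 132, 132, 140, 138, 140, 138, 140, 140, 140, 141, 139, 137, 142, 140, 140, 140, 139, 103, 36, 46, 54, 50, 36, 42, 46, 28, 34, 29, 27, 112, 140, 138, 139, 137, 138, 139, 139], [132, 109, 119, 122, 103, 97, 98, 75, 77, 66, 110, 133, 131, 140, 139, 139, 138, 142, 141, 138, 138, 140, 139, 140, 139, 140, 141, 138, 104, 63, 73, 70, 49, 38, 64, 54, 36, 35, 33, 26, 110, 140, 137, 138, 137, 135, 137, 136], [134, 98, 62, 64, 63, 64, 59, 58, 54, 46, 77, 106, 129, 139, 141, 141, 138, 139, 140, 141, 140, 139, 138, 139, 138, 142, 141, 138, 104, 64, 69, 69, 48, 37, 65, 49, 30, 32, 32, 27, 110, 137, 140, 137, 140, 140, 136, 138], [132, 107, 89, 88, 118, 114, 66, 36, 34, 32, 33, 112, 138, 139, 139, 141, 140, 137, 138, 138, 142, 137, 141, 140, 140, 138, 138, 139, 104, 43, 50, 59, 57, 38, 21, 28, 32, 32, 27, 31, 110, 136, 135, 140, 139, 138, 141, 139]]
post 121 326 333 175 190 ((539.5899658203125, -270.92388916015625), (35.9572868347168, 16.69186782836914), 0.4397849440574646) [[ 0.53963946 -0.27105106  0.04      ]]
brass [(np.int64(304), np.
[... 202 characters left out ...]
), (np.int64(305), np.int64(179)), (np.int64(304), np.int64(180)), (np.int64(305), np.int64(180)), (np.int64(304), np.int64(181)), (np.int64(305), np.int64(181)), (np.int64(304), np.int64(182)), (np.int64(305), np.int64(182)), (np.int64(304), np.int64(183)), (np.int64(305), np.int64(183)), (np.int64(303), np.int64(184))] [ 0.54057689 -0.20644892  0.066     ] [ 0.53072388 -0.20790076  0.066     ]
housing left/right cols [136, 136, 137, 136, 135, 136, 115, 75, 60, 73, 116, 137, 140, 105, 48, 79, 101, 101, 102, 99, 101, 99, 96, 99, 92, 60, 60, 116, 140, 138, 140, 139, 141, 138, 132, 120, 130, 138, 141, 139, 141, 139] [[ 0.5337876  -0.18590962  0.074     ]
 [ 0.5316715  -0.12248536  0.074     ]]
```

>>> step_arm(
  commands=[
    {"gripper": 1, "x": -27, "y": 2.5, "z": 0, "spin": 0},
    {"gripper": 1, "x": -27, "y": 2.5, "z": 0, "spin": 0},
    {"gripper": 1, "x": -26, "y": 3, "z": 0, "spin": 0},
    {"gripper": 1, "x": 0, "y": 0, "z": 0, "spin": -5.2},
    {"gripper": 1, "x": 0, "y": 0, "z": 40, "spin": 0},
    {"gripper": 1, "x": 0, "y": 0, "z": 40, "spin": 0},
    {"gripper": 1, "x": 0, "y": 0, "z": 40, "spin": 0},
    {"gripper": 1, "x": 0, "y": 0, "z": 30, "spin": 0},
    {"gripper": 1, "x": 0, "y": 0, "z": 20, "spin": 0},
    {"gripper": 1, "x": 0, "y": 0, "z": 5, "spin": 0},
  ],
)

```text
time: 7.45
eef_pos: [0.5386, -0.2486, 0.06]
tcp_rot: [0.704, 0.71, -0.001, -0.003]
contact_force: [-0.3, 1.0, -1.7]
opening: 0.352
finger_force: 69.8
```

>>> step_arm(
  commands=[
    {"gripper": 1, "x": 0, "y": 0, "z": 0, "spin": 0},
    {"gripper": 1, "x": 0, "y": 0, "z": 0, "spin": 0},
    {"gripper": 1, "x": 0, "y": 0, "z": 0, "spin": 0},
    {"gripper": 1, "x": 0, "y": 0, "z": 1, "spin": 0},
    {"gripper": 1, "x": 0, "y": 0, "z": 1, "spin": 0},
    {"gripper": 1, "x": 0, "y": 0, "z": 1, "spin": 0},
    {"gripper": 1, "x": 0, "y": 0, "z": 0, "spin": 0},
    {"gripper": 1, "x": 0, "y": 0, "z": 0, "spin": 0},
    {"gripper": 1, "x": 0, "y": 0, "z": 0, "spin": 0},
    {"gripper": 1, "x": 0, "y": 0, "z": 0, "spin": 0},
  ],
)

```text
time: 8.45
eef_pos: [0.5405, -0.2498, 0.0603]
tcp_rot: [0.704, 0.71, 0.0, -0.0]
contact_force: [-0.6, 0.1, -1.3]
opening: 0.351
finger_force: 69.8
```

```bash
python3 - <<'E'
from h import *
s,c=grab('wrist','w4.png');print(s['eef_pos'],R.from_quat(s['tcp_rot']).as_matrix()[:,1].round(4),s['contact_force'])
s2,c2=grab('scene');cv2.imwrite('pics/s4.png',cv2.resize(c2['color'][170:270,130:280],None,fx=4,fy=4,interpolation=cv2.INTER_CUBIC)[:,:,::-1])
E
```

```text
[ 0.54051728 -0.24984741  0.06030957] [ 1.      0.0092 -0.    ] [-0.60085926  0.14883991 -1.30695812]
```

View pics/w4.png

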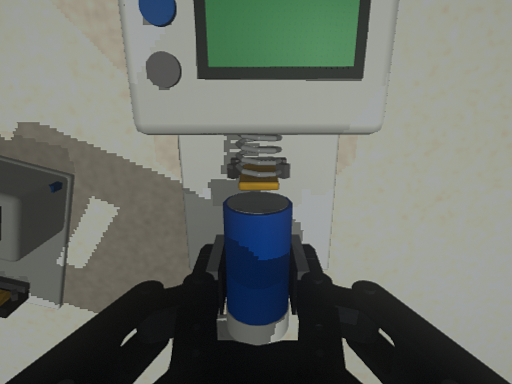

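View pics/s4.png

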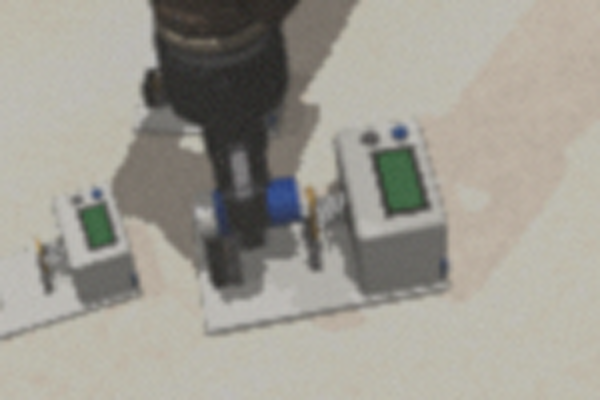

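The wrist view shows the flat end (257,203) lined up with the brass plate (259,185), with a small gap and the housing parallel. The scene view confirms the cell is over the cradle and clear of the post. Next I lower 4 mm and push in.

>>> step_arm(
  commands=[
    {"gripper": 1, "x": 0, "y": 0, "z": 2, "spin": 0},
    {"gripper": 1, "x": 0, "y": 0, "z": 2, "spin": 0},
    {"gripper": 1, "x": 4, "y": 0, "z": 0, "spin": 0},
    {"gripper": 1, "x": 4, "y": 0, "z": 0, "spin": 0},
    {"gripper": 1, "x": 4, "y": 0, "z": 0, "spin": 0},
    {"gripper": 1, "x": 4, "y": 0, "z": 0, "spin": 0},
    {"gripper": 1, "x": 3, "y": 0, "z": 0, "spin": 0},
    {"gripper": 1, "x": 0, "y": 0, "z": 0, "spin": 0},
    {"gripper": 1, "x": 0, "y": 0, "z": 0, "spin": 0},
    {"gripper": 1, "x": 0, "y": 0, "z": 0, "spin": 0},
  ],
)

```text
time: 9.55
eef_pos: [0.5403, -0.2319, 0.0565]
tcp_rot: [0.704, 0.711, -0.001, 0.001]
contact_force: [-1.4, -5.1, -3.5]
opening: 0.351
finger_force: 69.8
```

```bash
cat > inhand.py <<'E'
from h import *
import sys
s,c=grab('wrist',sys.argv[1]);P=cloud(s,c);p=s['eef_pos'];print(s['time'],p,s['contact_force'],s['wrist_torque'])
hsv=cv2.cvtColor(c['color'],cv2.COLOR_RGB2HSV);H,S,V=[hsv[...,i].astype(float) for i in range(3)]
d=P-p; m=(abs(H-115)<15)&(S>110)&(abs(d[...,0])<.018)&(d[...,1]<.06)&(d[...,1]>-.05)&(d[...,2]>0)&(d[...,2]<.03); q=d[m]
print('sleeve y',np.percentile(q[:,1],[.5,99.5]).round(4))
for lo in (-.02,.02,.028):
    k=(q[:,1]>lo)&(q[:,1]<lo+.008); print(lo,q[k,2].max().round(4))
b=(abs(H-22)<10)&(S>120)&(abs(d[...,0])<.02)&(d[...,1]<.07)&(d[...,1]>.02)&(P[...,2]<.075)&(P[...,2]>.05); 
if b.sum(): print('brass',b.sum(),np.median(P[b],0).round(4),P[b][:,2].max())
E
python3 inhand.py w5.png
```

```text
9.55 [ 0.54032436 -0.2318963   0.05647244] [-1.38019056 -5.07840515 -3.52552465] [-0.92519959  0.1538234   0.07220357]
sleeve y [-0.0211  0.0338]
-0.02 0.02
0.02 0.02
0.028 0.0197
brass 500 [ 0.5392 -0.1949  0.0648] 0.06716880925391507
```

The spring pushes back with 5 N, so it's in about 10–11 mm, and the cell is level and hasn't slipped. I'll push 2 mm more, then lower.

>>> step_arm(
  commands=[
    {"gripper": 1, "x": 2, "y": 0, "z": 0, "spin": 0},
    {"gripper": 1, "x": 0, "y": 0, "z": 0, "spin": 0},
    {"gripper": 1, "x": 0, "y": 0, "z": 3, "spin": 0},
    {"gripper": 1, "x": 0, "y": 0, "z": 3, "spin": 0},
    {"gripper": 1, "x": 0, "y": 0, "z": 3, "spin": 0},
    {"gripper": 1, "x": 0, "y": 0, "z": 3, "spin": 0},
    {"gripper": 1, "x": 0, "y": 0, "z": 3, "spin": 0},
    {"gripper": 1, "x": 0, "y": 0, "z": 0, "spin": 0},
    {"gripper": 1, "x": 0, "y": 0, "z": 0, "spin": 0},
    {"gripper": 1, "x": 0, "y": 0, "z": 0, "spin": 0},
  ],
)

```text
time: 10.6
eef_pos: [0.5422, -0.231, 0.0432]
tcp_rot: [0.704, 0.71, 0.0, 0.004]
contact_force: [0.9, -6.3, -0.8]
opening: 0.352
finger_force: 70.0
```

```bash
python3 inhand.py w6.png
```

```text
10.6 [ 0.54218539 -0.23102972  0.04320031] [ 0.92449595 -6.3261481  -0.83667131] [-0.96103473 -0.08478855 -0.00858258]
sleeve y [-0.0212  0.0336]
-0.02 0.0199
0.02 0.0198
0.028 0.0215
brass 663 [ 0.5391 -0.1939  0.0646] 0.06683519668386619
```

>>> step_arm(
  commands=[
    {"gripper": 1, "x": 0, "y": 0, "z": 2, "spin": 0},
    {"gripper": 1, "x": 0, "y": 0, "z": 2, "spin": 0},
    {"gripper": 1, "x": 0, "y": 0, "z": 2, "spin": 0},
    {"gripper": 1, "x": 0, "y": 0, "z": 2, "spin": 0},
    {"gripper": 1, "x": 0, "y": 0, "z": 0, "spin": 0},
    {"gripper": 1, "x": 0, "y": 0, "z": 0, "spin": 0},
    {"gripper": 1, "x": 0, "y": 0, "z": 0, "spin": 0},
    {"gripper": 1, "x": 0, "y": 0, "z": 0, "spin": 0},
    {"gripper": 1, "x": 0, "y": 0, "z": 0, "spin": 0},
    {"gripper": 1, "x": 0, "y": 0, "z": 0, "spin": 0},
  ],
)

```text
time: 11.65
eef_pos: [0.5424, -0.2311, 0.0358]
tcp_rot: [0.704, 0.71, 0.0, 0.004]
contact_force: [0.4, -5.5, 2.4]
opening: 0.354
finger_force: 70.4
```

```bash
python3 inhand.py w7.png
```

```text
11.65 [ 0.542388   -0.23114426  0.03578473] [ 0.38156326 -5.51820272  2.40992916] [-0.83980695  0.08232802  0.00869345]
sleeve y [-0.0215  0.0335]
-0.02 0.0198
0.02 0.0201
0.028 0.0202
brass 791 [ 0.5393 -0.194   0.0647] 0.06667021722320922
```

>>> step_arm(
  commands=[
    {"gripper": 1, "x": 0, "y": -1, "z": 1, "spin": 0},
    {"gripper": 1, "x": 0, "y": 0, "z": 1, "spin": 0},
    {"gripper": 1, "x": 0, "y": 0, "z": 0, "spin": 0},
    {"gripper": 1, "x": 0, "y": 0, "z": 0, "spin": 0},
    {"gripper": 1, "x": 0, "y": 0, "z": 0, "spin": 0},
    {"gripper": 1, "x": 0, "y": 0, "z": 0, "spin": 0},
    {"gripper": 1, "x": 0, "y": 0, "z": 0, "spin": 0},
    {"gripper": 1, "x": 0, "y": 0, "z": 0, "spin": 0},
    {"gripper": 1, "x": 0, "y": 0, "z": 0, "spin": 0},
    {"gripper": 1, "x": 0, "y": 0, "z": 0, "spin": 0},
  ],
)

```text
time: 12.7
eef_pos: [0.5422, -0.2313, 0.0354]
tcp_rot: [0.704, 0.71, 0.0, 0.004]
contact_force: [-2.4, -3.7, 9.4]
opening: 0.351
finger_force: 71.1
```

```bash
python3 inhand.py w8.png
```

```text
12.7 [ 0.5421671  -0.23133051  0.03537222] [-2.35364168 -3.70013225  9.35179357] [-0.573357    0.17259044  0.00941546]
sleeve y [-0.0215  0.0336]
-0.02 0.0197
0.02 0.0204
0.028 0.0197
brass 775 [ 0.539  -0.1941  0.0647] 0.06673091071676183
```

View pics/w8.png

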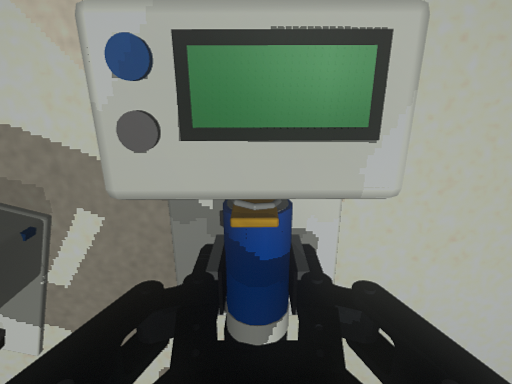

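The cell is down on the ribs: its axis is at about 39 mm, the upward force is 9 N, and the plate at (254,222) is pressed in. Releasing.

>>> step_arm(
  commands=[
    {"gripper": 0.2, "x": 0, "y": 0, "z": 0, "spin": 0},
    {"gripper": 0, "x": 0, "y": 0, "z": 0, "spin": 0},
    {"gripper": -0.2, "x": 0, "y": 0, "z": 0, "spin": 0},
    {"gripper": -0.4, "x": 0, "y": 0, "z": 0, "spin": 0},
    {"gripper": -0.6, "x": 0, "y": 0, "z": 0, "spin": 0},
    {"gripper": -0.7, "x": 0, "y": 0, "z": 0, "spin": 0},
    {"gripper": -0.7, "x": 0, "y": 0, "z": 0, "spin": 0},
    {"gripper": -0.7, "x": 0, "y": 0, "z": 0, "spin": 0},
    {"gripper": -0.7, "x": 0, "y": 0, "z": 0, "spin": 0},
    {"gripper": -0.7, "x": 0, "y": 0, "z": 0, "spin": 0},
  ],
)

```text
time: 13.75
eef_pos: [0.5393, -0.2289, 0.0313]
tcp_rot: [0.704, 0.71, 0.0, -0.0]
contact_force: [1.0, -0.4, -0.4]
opening: 0.854
finger_force: 0.0
```

>>> step_arm(
  commands=[
    {"gripper": -0.7, "x": 0, "y": 0, "z": -5, "spin": 0},
    {"gripper": -0.7, "x": 0, "y": 0, "z": -10, "spin": 0},
    {"gripper": -0.7, "x": 0, "y": 0, "z": -20, "spin": 0},
    {"gripper": -0.7, "x": 0, "y": 0, "z": -30, "spin": 0},
    {"gripper": -0.7, "x": 0, "y": 0, "z": -40, "spin": 0},
    {"gripper": -0.7, "x": 0, "y": 0, "z": -40, "spin": 0},
    {"gripper": -0.7, "x": 0, "y": 0, "z": -30, "spin": 0},
    {"gripper": -0.7, "x": 0, "y": 0, "z": 0, "spin": 0},
    {"gripper": -0.7, "x": 0, "y": 0, "z": 0, "spin": 0},
    {"gripper": -0.7, "x": 0, "y": 0, "z": 0, "spin": 0},
  ],
)

```text
time: 14.75
eef_pos: [0.5385, -0.2283, 0.2051]
tcp_rot: [0.704, 0.71, -0.0, -0.001]
contact_force: [-0.9, -0.0, -0.7]
opening: 0.845
finger_force: 0.0
```

```bash
python3 - <<'E'
from h import *
s,c=grab('wrist','w9.png');P=cloud(s,c);print(s['time'],s['eef_pos'],s['contact_force'])
hsv=cv2.cvtColor(c['color'],cv2.COLOR_RGB2HSV);H,S,V=[hsv[...,i].astype(float) for i in range(3)]
m=(abs(H-115)<15)&(S>110)&(abs(P[...,0]-.5403)<.025)&(P[...,1]<-.185)&(P[...,1]>-.29)&(P[...,2]>.025)&(P[...,2]<.08); q=P[m]
print(np.percentile(q[:,1],[.5,99.5]).round(4))
for lo in np.arange(-.26,-.195,.01):
    k=(q[:,1]>lo)&(q[:,1]<lo+.01)
    if k.sum()>5:
        x=q[k]; print(lo.round(3),k.sum(),x[:,2].max().round(4),np.percentile(x[:,0],[2,98]).mean().round(4))
E
```

```text
14.75 [ 0.53853445 -0.2283359   0.20510983] [-0.89494722 -0.03901675 -0.65080553]
[-0.2547 -0.2004]
-0.26 128 0.056 0.5414
-0.25 269 0.0552 0.5419
-0.24 270 0.0557 0.5417
-0.23 286 0.0554 0.541
-0.22 288 0.0556 0.5414
-0.21 261 0.0558 0.5414
```

View pics/w9.png

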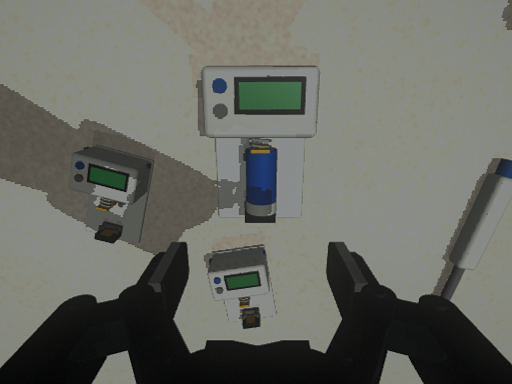

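The cell lies level in the cradle at (261,185), with its button against the post at (260,217) and the spring compressed. The gripper is clear. Handing in.

```bash
python3 -c "
from plant import *
print(sign_off())"
```

```text
the job is handed in; nothing more can be done
None
```

I handed the job in at about 15 s: the blue cell lies level in the logger's cradle, held between spring and post. The red cell wasn't touched, and the judge's verdict wasn't shown.

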